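# Load the well plate and close up the live-cell chamber

### The arm

A 6-joint arm with a two-finger parallel gripper is mounted at the origin on a cart in front of the work surface, level with it; the furniture and walls round the work are solid. World frame = base frame: x ahead of the robot, y to its left, z up, the work surface at z = 0. Lengths are in m, angles in degrees, forces in N, time in s.
With the tool pointing down it reaches from about 0.3 to 0.95 m from the base axis. Payload 3.1 kg.
Tool frame: the origin (TCP) lies midway between the tips of the shut fingers; the grasp point (between the pads) lies 19 mm behind it (grip_point_offset is the distance from the TCP to the grasp point, in m); z points along the fingers, y is the line along which they close (so a half turn about z gives the same grasp; the last joint's range is limited). The gripper opens to 85 mm and grips with 20 to 120 N. Pads are 22 mm wide; open, the fingers measure 114 mm over their backs; the gripper's body (76 mm by 85 mm) begins 54 mm behind the grasp point. The pads swing forward as they close: fully open they stand 13 mm farther back than shut.
Start: joints at [69.345, 17.653, 93.61, -0, 68.738, -3.994], TCP at [0.179, 0.599, 0.231] pointing down, gripper open.
Joint ranges: [-175.34, 175.34], [-45.06, 112.39], [2.9, 150.54], [-68.45, 248.45], [3.09, 151.38], [-168.51, 168.51]. Speed limits (degrees/s): [159.86, 159.86, 180, 180, 180, 180].

### API

Orientations are given as [roll, pitch, yaw] about the fixed x, y, z axes, in that order (R = Rz(yaw) Ry(pitch) Rx(roll)).
In Python, from rig import get_obs, camera, camera_model, job_done, grip_point_offset gives the robot as it stands.
- The arm moves only by the tool jog_arm, never from a script. Its argument "motion" is a list of rows, each an object of numbers: "tx", "ty", "tz": the shift along the tool's x, y, z normalised to -1 to 1, where 1 is 0.5 m; "rx", "ry", "rz": the turn, a rotation vector about the tool's x, y, z normalised to -1 to 1, where 1 is 1.5 rad. In form: [{"tx": .., "ty": .., "tz": .., "rx": .., "ry": .., "rz": ..}, ...]. A call has exactly 5 rows; each row shifts and turns the commanded pose from where the row before left it, along the tool's axes as they then stand; what a row does not reach is not made up. A row lasts 1/8 s, in which the tool goes at most 62.5 mm and 10.7 degrees, less where a joint would pass 70% of its speed; a pose out of reach is approached as far as the arm can. A call with a number of a shift or a turn outside -1 to 1 is refused whole. A call with a gripper value outside its range is refused whole. "jaw" is the finger opening in mm, from 0 to 85.4, set as the call begins (left out, the last holds). The fingers move at their own pace and stop on an object; the grip force is fixed at half the most. Time passes only in rows, so rows that do not move let the fingers close, or fill a call up. It gives the time, the measured TCP pose, the force, the opening and the grip force at its end, in the units of the state.
- get_obs(): the state, without advancing time (a new reading comes with each control period).
- camera(name): name is "scene" or "top"; returns the picture (384x512x3 uint8, blue, green, red); there is no depth.
- camera_model(name): a dict with "fx", "fy", "cx", "cy" (pixels), "k1" (the pictures are not rectified: a ray, as slopes to the right and down, at radius r is drawn at 1 + k1 r^2 times it, then the intrinsics apply), "T" (4x4, takes a point from camera to world coordinates). Camera axes: x right, y down, z forward; pixel columns grow to the right and rows downward; lengths in m; the calibration is good to about 2 mm. A picture is of the moment at which its call begins. camera_model takes no time and is no camera call.
- job_done(): hands the job in; it is judged then, once.
The state is a dict: "t": time; "q": joint angles; "dq": joint speeds; "tau": joint torques, N m; "eef_pos": TCP position; "orientation": TCP orientation; "ft_force": force on the tool from outside, world axes, zero at the start; "torque": the same for the moment, N m; "width": opening from 0.0 (shut) to 1.0 (fully open); "gripper_force": force on a finger pad.
Only numpy, scipy, OpenCV 4.12 (cv2) and the standard library are available. Lean on these libraries where they do the work, as an engineer would, in place of code of your own. Each camera call takes 0.05 s, during which the arm holds its last target. There are 200 camera calls.

### The job

Make the plate chamber ready for imaging: slide the well plate along the loading apron into the seat until it is fully home against the end stop, push the clamping jaw in so that it holds the plate against the back fence, then swing the lid fully shut, and last swing the hold-down clamp down onto the lid. Keep the plate flat on the bed all the way (do not pick it up), never bring the clamp down while the lid is open, and leave the other things on the bench where they are.

Things in the scene. Friction and masses are not known exactly. Their poses are not given: they have to be found in the camera images.
- well_plate: clear 24-well culture plate, 86 (x) x 128 (y) x 14 mm high, origin at the centre of its underside. It starts lying loose and slightly askew on the apron of the chamber, its long side roughly along the chamber's y.
- chamber: grey bed plate 12 mm thick, fixed to the bench, 146 mm wide (x -76..70), y -115..280 mm; origin on the bench under the seat's centre, x towards the lid hinge (away from the robot), y along the bed to its open loading apron, z up. Lid, jaw and clamp are mounted on it. Two 16 mm high flared lips (y 68..100 mm) lead from the apron into the seat.
- seat (a point): where the plate's origin must come: on the bed, 12 mm above the bench; axes as chamber. Walls 22 mm high round the seat, seen from this point: back fence face at x +43 mm, end stop face at y -64.5 mm, front wall face at x -59 mm (with a 70 mm gap for the jaw); open at +y. The plate touches the end stop when home and, once clamped, the back fence.
- jaw (a joint): travel of the clamping jaw along the chamber's +x (m): 0 pulled out, about 0.018 when it presses a plate that lies against the back fence, 0.021 its stop. Stiff (1.5 N); it stays where it is left.
- jaw_knob (a point): top centre of the jaw's upright black knob (14 mm diameter, 32 mm tall, top 51 mm above the bench), in front of the seat; it moves with the jaw. Push it from the front, along the chamber's +x.
- lid (a joint): lid angle (rad): 0 shut (lying flat over the seat), about 1.6 upright, 2.0 fully open (leaning away from the robot). Stiff hinge (0.14 N m): stays where it is left.
- lid_hinge (a point): middle of the lid's hinge axis, which runs along the chamber's y at x = +62 mm, 37 mm above the bench; axes as chamber.
- lid_edge (a point): middle of the lid's outer face at its free edge, 125 mm from the hinge; moves with the lid. Lid: aluminium frame with clear window, 141 mm along y, 8 mm thick, with a black finger tab (32 mm wide, on the apron side at y = +45 mm) reaching 135 mm from the hinge. Shut, its top face is 42 mm above the bench.
- clamp (a joint): angle of the hold-down clamp (rad): 0 down with its rubber foot on the shut lid, 1.57 upright, 2.1 fully open (leaning away from the seat). Stiff (0.09 N m): stays where it is left.
- clamp_hinge (a point): middle of the clamp's pivot, which runs along the chamber's x at y = -95 mm, 50 mm above the bench, at the end of the chamber away from the apron; axes as chamber.
- clamp_bar (a point): centre of the black cross bar at the end of the clamp arm (52 mm long along the chamber's x, 12 mm diameter), 60 mm from the pivot; moves with the clamp. Down, it lies 55 mm above the bench.
- marker: bystander: white and black marker pen, 130 mm long, lying
- petri_dish: bystander: petri dish, 60 mm wide, 14 mm high
- eyepiece_cap: bystander: round black dust cap, 39 mm wide, 11 mm high
- counting_chamber: bystander: flat grey case, 44 x 88 x 11 mm
Mind the look-alikes: they are no part of the job. What is shaped like the well_plate but orange is not meant.

How it is judged (in metres and radians):
On the way, in this order (a step that is already met when the one before it is completed fails the run):
1. the plate is in the seat, against the end stop (y of well_plate in the frame of seat between -0.004 and 0.004 m and x of well_plate in the frame of seat between -0.02 and 0.004 m and z of well_plate in the frame of seat below 0.003 m), for 0.2 s.
2. the jaw is pushed in and holds the plate against the back fence (value of joint jaw above 0.0155 m and x of well_plate in the frame of seat above -0.003 m), for 0.2 s.
3. the lid is shut (value of joint lid below 0.05 rad), for 0.2 s.
4. the clamp is down on the lid (value of joint clamp below 0.1 rad), for 0.2 s.
At the end, for the whole second after the job is handed in: The plate lies flat in the seat, its origin within 4 mm of the seat point along the chamber and 3 mm across it and within 0.05 rad of square; the jaw is in (over 15.5 mm) against it; the lid is shut (under 0.05 rad) and the clamp is down on it (under 0.1 rad); all at rest (all of step 2 and y of well_plate in the frame of seat between -0.004 and 0.004 m and x of well_plate in the frame of seat below 0.003 m and z of well_plate in the frame of seat below 0.003 m and angle between the x axis of well_plate and the x axis of seat, either way round below 0.05 rad and value of joint lid below 0.05 rad and value of joint clamp below 0.1 rad and linear speed of well_plate below 0.01 m/s); the robot touches nothing.
It fails at once if the clamp is brought down while the lid is open (value of joint clamp below 0.6 rad and value of joint lid above 0.3 rad).
It fails at once if the plate is tipped or carried (tilted over 0.25 rad, or lifted over 20 mm off the bed) (angle between well_plate's own z axis and vertical above 0.25 rad or z of well_plate in the frame of seat above 0.02 m).
It fails at once if a bystander is moved more than 30 mm (distance of any of marker, petri_dish, eyepiece_cap, counting_chamber from where it was at the start of the episode above 0.03 m).
It also fails if it takes over 61 s, if anything falls off the work surface, if the arm or the gripper's body presses on something with over 40 N, if the wrist force passes 120 N, or if a joint passes its speed limit or range.

## Working session

There is one attempt and no reset: what is moved stays moved. The work goes in short steps, Python scripts to look and compute and a tool call to move; the robot and the scene stay as the last step left them, time stands still between calls to the robot, and variables do not carry over. Pictures are saved under pics/ and viewed, at most 10 in all, crops included, and the job is handed in when it is done.

Besides the shell and the picture viewer there is one more tool, called after "Emit:" as name([rows], argument=value, ...), one row to a line, values as JSON. jog_arm: Moves the arm, as the interface text tells. Its arguments: {"type":"object","properties":{"motion":{"type":"array"},"jaw":{"type":"number"}},"required":["motion"]}

```bash
mkdir -p pics; ls
python3 - <<'E'
from rig import *
import cv2,json
for n in("scene","top"):
    cv2.imwrite(f"pics/{n}0.png",camera(n)); m=camera_model(n); print(n,{k:(v if k!="T" else [list(map(lambda x:round(float(x),4),r)) for r in v]) for k,v in m.items()})
print(get_obs(), grip_point_offset)
E
```

```text
pics
scene {'fx': 361.8237569368425, 'fy': 361.8237569368425, 'cx': 257.2069839416627, 'cy': 191.18775583298944, 'k1': 0.025424553684484485, 'T': [[0.8718, -0.3768, 0.3131, 0.181], [-0.4899, -0.6751, 0.5516, -0.7211], [0.0035, -0.6343, -0.7731, 1.1079], [0.0, 0.0, 0.0, 1.0]]}
top {'fx': 444.6613671952723, 'fy': 444.6613671952723, 'cx': 256.1043172353865, 'cy': 185.17817942294448, 'k1': -0.14962957343188302, 'T': [[0.0279, -0.9925, 0.1194, 0.421], [-0.9996, -0.0275, 0.0052, 0.0161], [-0.0019, -0.1195, -0.9928, 1.3291], [0.0, 0.0, 0.0, 1.0]]}
{'t': 0.1, 'q': array([ 6.93456530e+01,  1.77008212e+01,  9.36809060e+01, -1.21002653e-03,
        6.87376823e+01, -3.99203787e+00]), 'dq': array([-0.01806036, -0.06470397, -0.09570556,  0.02686887,  0.02597236,
       -0.03817788]), 'tau': array([-8.66375613e-04, -4.16410267e+01, -2.77642000e+01, -4.96513712e-05,
        4.09688611e-03, -2.53756717e-06]), 'eef_pos': array([0.17896293, 0.59806164, 0.23015871]), 'orientation': array([-1.79880802e+02, -7.18901704e-03,  1.63338123e+02]), 'ft_force': array([ 0.72088054, -0.73262503, -0.6075191 ]), 'torque': array([-0.04256928,  0.00591449, -0.0058514 ]), 'gripper_force': 0.0, 'width': 0.9983590636039903} 0.0187
```

View pics/scene0.png

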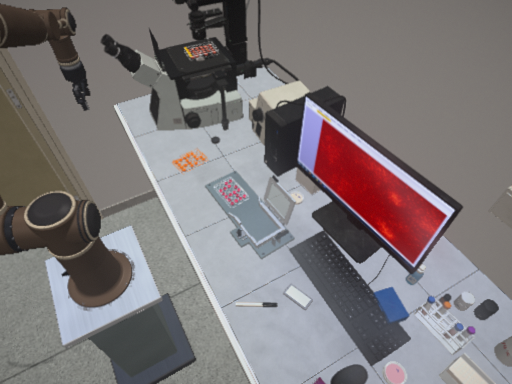

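View pics/top0.png

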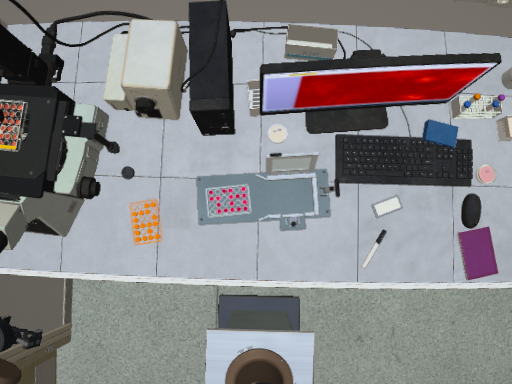

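Scene picture: the chamber is at about (250,212), the pink-well plate on its apron at (232,192), and the orange look-alike at (190,161). Top picture: the clear plate with pink wells is at (228,200) and the orange one lies off the chamber at (145,222). The pink/clear one on the apron fits the description. I'll confirm it in an enlarged crop.

Run:
```python
import cv2
a=cv2.imread("pics/top0.png")[145:240,190:350]
cv2.imwrite("pics/topc.png",cv2.resize(a,None,fx=5,fy=5,interpolation=cv2.INTER_CUBIC))
a=cv2.imread("pics/scene0.png")[160:260,195:310]
cv2.imwrite("pics/scenec.png",cv2.resize(a,None,fx=6,fy=6,interpolation=cv2.INTER_CUBIC))
```

```text
(no output)
```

View pics/topc.png

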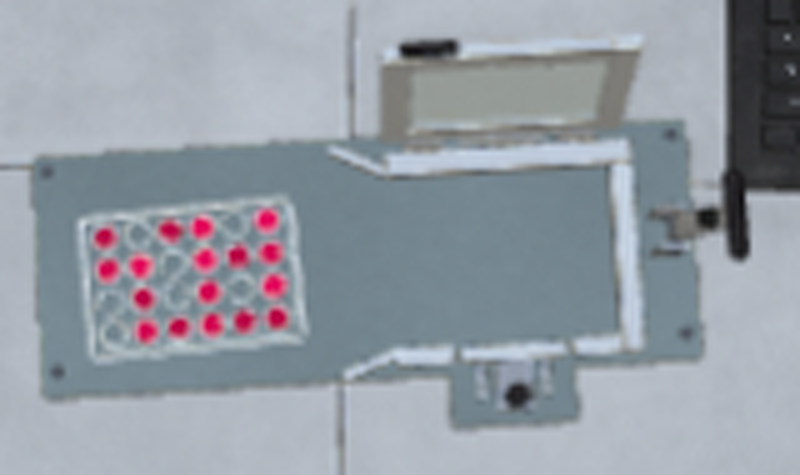

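View pics/scenec.png

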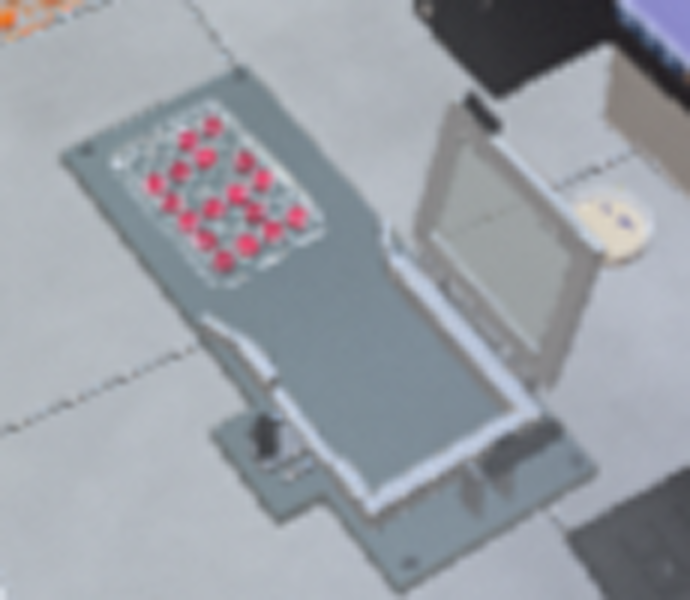

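The crops confirm it: the clear plate with pink wells lies on the apron, with the knob at top crop (517,393), the clamp bar at (737,215) and the lid tab at (430,48). Next I'll triangulate these.

```bash
cat > h.py <<'E'
import numpy as np, cv2
from rig import *
def ray(n,p):
    m=camera_model(n); K=np.array([[m['fx'],0,m['cx']],[0,m['fy'],m['cy']],[0,0,1]])
    # drawn = s*(1+k1 r^2): invert
    d=np.array([(p[0]-m['cx'])/m['fx'],(p[1]-m['cy'])/m['fy']]); s=d.copy()
    for _ in range(20): s=d/(1+m['k1']*(s@s))
    T=np.array(m['T']); v=T[:3,:3]@np.r_[s,1]; return T[:3,3],v/np.linalg.norm(v)
def onz(n,p,z):
    o,v=ray(n,p); return o+v*(z-o[2])/v[2]
def tri(p,q):
    a,u=ray('top',p); b,v=ray('scene',q)
    st=np.linalg.lstsq(np.c_[u,-v],b-a,rcond=None)[0]; P,Q=a+u*st[0],b+v*st[1]
    return (P+Q)/2,np.linalg.norm(P-Q)
def rigid(c,w):
    c,w=np.array(c,float),np.array(w,float)[:,:2]; cm,wm=c.mean(0),w.mean(0); C,W=c-cm,w-wm
    a=np.arctan2((C[:,0]*W[:,1]-C[:,1]*W[:,0]).sum(),(C*W).sum()); R=np.array([[np.cos(a),-np.sin(a)],[np.sin(a),np.cos(a)]])
    t=wm-R@cm; return a,R,t,w-(c@R.T+t)
tc=lambda x,y:((x+.5)/5-.5+190,(y+.5)/5-.5+145)
sc=lambda x,y:((x+.5)/6-.5+195,(y+.5)/6-.5+160)
E
cat > m.py <<'E'
from h import *
np.set_printoptions(precision=4,suppress=True)
C=[(.07,.28),(-.076,.28),(.07,-.115),(-.076,-.115)]
t=[(36,158),(45,400),(685,122),(702,358)]; s=[(243,68),(62,158),(596,468),(402,590)]
wt=[onz('top',tc(*p),.012) for p in t]; ws=[onz('scene',sc(*p),.012) for p in s]
for p,q in zip(t,s): print('corner',tri(tc(*p),sc(*q)))
for w in(wt,ws,(np.array(wt)+ws)/2):
    a,R,o,r=rigid(C,w); print(np.degrees(a),o); print(r.ravel())
print('chamber frame mean used below')
for n,p,q in[('knob',(517,393),(266,425)),('bar',(737,215),(515,440)),('tab',(430,46),(483,110)),('lidcorner',(640,38),(604,245))]:
    X,e=tri(tc(*p),sc(*q)); print(n,X,e,R.T@(X[:2]-o))
P=[(.043,.064),(.043,-.064),(-.043,-.064),(-.043,.064)]
for w in ([onz('top',tc(*p),.026) for p in[(78,216),(290,198),(307,340),(95,362)]],[onz('scene',sc(*p),.026) for p in[(212,100),(325,225),(222,288),(110,160)]]):
    pa,pr,po,r=rigid(P,w); print('plate',np.degrees(pa-a),R.T@(po-o),po); print(r.ravel())
E
python3 m.py
```

```text
corner (array([0.6011, 0.2025, 0.0074]), np.float64(0.0023469952778082345))
corner (array([0.458 , 0.1906, 0.006 ]), np.float64(0.00153173347767061))
corner (array([ 0.6344, -0.1877,  0.0116]), np.float64(7.132630203618511e-05))
corner (array([ 0.4939, -0.2002,  0.0084]), np.float64(0.0023048058446477706))
4.961973174111966 [ 0.5565 -0.0808]
[-0.0004 -0.0027  0.0005 -0.0016 -0.0019  0.0016  0.0019  0.0027]
5.405269626894107 [ 0.5567 -0.0833]
[-0.0018 -0.0031  0.0026 -0.0029 -0.003   0.0033  0.0022  0.0027]
5.182995633625718 [ 0.5566 -0.082 ]
[-0.0011 -0.0029  0.0015 -0.0023 -0.0025  0.0024  0.002   0.0027]
chamber frame mean used below
knob [ 0.4682 -0.0867  0.0466] 0.0007436016471679442 [-0.0884  0.0033]
bar [ 0.5654 -0.2009  0.1126] 0.0028546686916864224 [-0.002  -0.1192]
tab [ 0.6461 -0.0273  0.1659] 0.0004913654927728762 [0.0941 0.0465]
lidcorner [ 0.6556 -0.1404  0.1595] 0.0007222130615130791 [ 0.0934 -0.0671]
plate 2.3723885370707243 [-0.0092  0.1877] [0.5305 0.1041]
[ 0.0011 -0.0001 -0.0016  0.0018  0.0001  0.0006  0.0004 -0.0023]
plate 2.59323549909512 [-0.0112  0.1834] [0.5289 0.0996]
[-0.0012  0.0027 -0.0035 -0.0007  0.0021 -0.0018  0.0026 -0.0002]
```

The chamber sits at (0.5566, -0.082) with yaw 5.1°. The plate is at chamber (-0.010, 0.186), turned 2.5°. The lid is at about 1.82 rad and the clamp at about 1.94 rad. I'll start by moving clear of the microscope, then turning the tool so its y runs along chamber x.

Emit:
jog_arm([
  {"tx": -0.043,"ty": -0.086},
  {"tx": -0.043,"ty": -0.086},
  {"tx": -0.043,"ty": -0.086},
  {"tx": -0.043,"ty": -0.086},
  {"tx": -0.043,"ty": -0.086},
], jaw=45)

```text
invalid input at $.motion[0]: expected keys tx, ty, tz, rx, ry, rz
```

Emit:
jog_arm([
  {"rz": 0.1},
  {"rz": 0.1},
  {"rz": 0.1},
  {"rz": 0.1},
  {"rz": 0.1},
])

```text
invalid input at $.motion[0]: expected keys tx, ty, tz, rx, ry, rz
```

Emit:
jog_arm([
  {"rz": 0.1},
  {"rz": 0.1},
  {"rz": 0.0935},
  {},
  {},
])

```text
invalid input at $.motion[0]: expected keys tx, ty, tz, rx, ry, rz
```

```bash
cat >> h.py <<'E'
A=np.radians(5.1); CR=np.array([[np.cos(A),-np.sin(A)],[np.sin(A),np.cos(A)]]); CO=np.array([.5566,-.082])
def cham(p): return np.r_[CR.T@(np.array(p[:2])-CO),p[2]]
def st():
    o=get_obs(); print(round(o['t'],2),'cham mm',np.round(cham(o['eef_pos'])*1e3,1),'ori',np.round(o['orientation'],2),'F',np.round(o['ft_force'],1),'w',round(o['width'],3))
E
python3 - <<'E'
from h import *
st(); print(get_obs()['eef_pos'],get_obs()['q'].round(1))
print('monitor low-left',tri((262,112),(298,165)))
E
```

```text
0.1 cham mm [-315.7  710.9  230.2] ori [-1.7988e+02 -1.0000e-02  1.6334e+02] F [ 0.7 -0.7 -0.6] w 0.998
[0.17896293 0.59806164 0.23015871] [69.3 17.7 93.7 -0.  68.7 -4. ]
monitor low-left (array([0.77032295, 0.0116426 , 0.13124781]), np.float64(3.061102986724808e-05))
```

Emit:
jog_arm([
  {"tx": -0.043,"ty": -0.086,"tz": 0,"rx": 0,"ry": 0,"rz": 0},
  {"tx": -0.043,"ty": -0.086,"tz": 0,"rx": 0,"ry": 0,"rz": 0},
  {"tx": -0.043,"ty": -0.086,"tz": 0,"rx": 0,"ry": 0,"rz": 0},
  {"tx": -0.043,"ty": -0.086,"tz": 0,"rx": 0,"ry": 0,"rz": 0},
  {"tx": -0.043,"ty": -0.086,"tz": 0,"rx": 0,"ry": 0,"rz": 0},
], jaw=45)

```text
t: 0.72
eef_pos: [0.2204, 0.3602, 0.2308]
orientation: [-180.0, 0.0, 163.4]
ft_force: [1.0, -0.1, 0.1]
width: 0.526
gripper_force: 0.0
```

Emit:
jog_arm([
  {"tx": 0,"ty": 0,"tz": 0,"rx": 0,"ry": 0,"rz": 0.1},
  {"tx": 0,"ty": 0,"tz": 0,"rx": 0,"ry": 0,"rz": 0.1},
  {"tx": 0,"ty": 0,"tz": 0,"rx": 0,"ry": 0,"rz": 0.1},
  {"tx": 0,"ty": 0,"tz": 0,"rx": 0,"ry": 0,"rz": 0.1},
  {"tx": 0,"ty": 0,"tz": 0,"rx": 0,"ry": 0,"rz": 0.1},
])

```text
t: 1.35
eef_pos: [0.2203, 0.3616, 0.2309]
orientation: [-180.0, 0.0, 120.1]
ft_force: [-0.5, -0.7, -0.2]
width: 0.525
gripper_force: 0.0
```

Emit:
jog_arm([
  {"tx": 0,"ty": 0,"tz": 0,"rx": 0,"ry": 0,"rz": 0.1},
  {"tx": 0,"ty": 0,"tz": 0,"rx": 0,"ry": 0,"rz": 0.1},
  {"tx": 0,"ty": 0,"tz": 0,"rx": 0,"ry": 0,"rz": 0.0935},
  {"tx": 0,"ty": 0,"tz": 0,"rx": 0,"ry": 0,"rz": 0},
  {"tx": 0,"ty": 0,"tz": 0,"rx": 0,"ry": 0,"rz": 0},
])

```text
t: 1.98
eef_pos: [0.2204, 0.3618, 0.2311]
orientation: [-180.0, 0.0, 95.3]
ft_force: [-0.3, -0.2, -0.2]
width: 0.525
gripper_force: 0.0
```

Run:
```python
from h import *
st(); print(get_obs()['eef_pos'],get_obs()['q'].round(1))
```

```text
1.98 cham mm [-295.4  471.9  231.1] ori [-1.7998e+02  2.0000e-02  9.5260e+01] F [-0.3 -0.2 -0.2] w 0.525
[0.22042417 0.36178731 0.23105472] [ 52.8  -5.4 119.2  -0.   66.2  47.5]
```

Emit:
jog_arm([
  {"tx": -0.055,"ty": 0.08,"tz": 0.02,"rx": 0,"ry": 0,"rz": 0},
  {"tx": -0.055,"ty": 0.08,"tz": 0.02,"rx": 0,"ry": 0,"rz": 0},
  {"tx": -0.055,"ty": 0.08,"tz": 0.02,"rx": 0,"ry": 0,"rz": 0},
  {"tx": -0.055,"ty": 0.08,"tz": 0.02,"rx": 0,"ry": 0,"rz": 0},
  {"tx": -0.055,"ty": 0.08,"tz": 0.02,"rx": 0,"ry": 0,"rz": 0},
])

```text
t: 2.6
eef_pos: [0.4335, 0.2421, 0.181]
orientation: [180.0, -0.0, 95.2]
ft_force: [0.7, 0.0, -0.3]
width: 0.527
gripper_force: 0.0
```

Emit:
jog_arm([
  {"tx": -0.0238,"ty": 0.034,"tz": 0.0324,"rx": 0,"ry": 0,"rz": 0},
  {"tx": -0.0238,"ty": 0.034,"tz": 0.0324,"rx": 0,"ry": 0,"rz": 0},
  {"tx": -0.0238,"ty": 0.034,"tz": 0.0324,"rx": 0,"ry": 0,"rz": 0},
  {"tx": -0.0238,"ty": 0.034,"tz": 0.0324,"rx": 0,"ry": 0,"rz": 0},
  {"tx": -0.0238,"ty": 0.034,"tz": 0.0324,"rx": 0,"ry": 0,"rz": 0},
])

```text
t: 3.22
eef_pos: [0.5227, 0.1909, 0.0996]
orientation: [-180.0, 0.0, 95.2]
ft_force: [1.2, 0.8, 0.5]
width: 0.525
gripper_force: 0.0
```

Emit:
jog_arm([
  {"tx": 0,"ty": 0,"tz": 0.05,"rx": 0,"ry": 0,"rz": 0},
  {"tx": 0,"ty": 0,"tz": 0.05,"rx": 0,"ry": 0,"rz": 0},
  {"tx": 0,"ty": 0,"tz": 0.035,"rx": 0,"ry": 0,"rz": 0},
  {"tx": 0,"ty": 0,"tz": 0.02,"rx": 0,"ry": 0,"rz": 0},
  {"tx": 0,"ty": 0,"tz": 0,"rx": 0,"ry": 0,"rz": 0},
])

```text
t: 3.85
eef_pos: [0.5216, 0.1913, 0.0222]
orientation: [-179.9, 0.0, 95.2]
ft_force: [0.3, -0.2, 0.6]
width: 0.528
gripper_force: 0.0
```

Run:
```python
from h import *
st()
a=camera('top')[160:230,190:290]; b=camera('scene')[150:250,195:295]
cv2.imwrite("pics/p1.png",np.hstack([cv2.resize(a,(400,280),interpolation=2),cv2.resize(b,(400,400),interpolation=2)[:280]]))
```

```text
3.85 cham mm [-10.5 275.3  22.2] ori [-1.7993e+02  1.0000e-02  9.5170e+01] F [ 0.3 -0.2  0.6] w 0.528
```

View pics/p1.png

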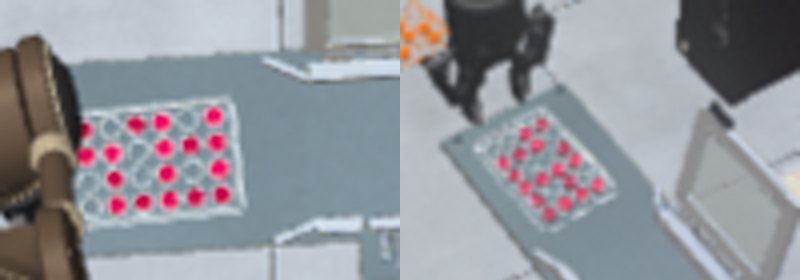

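Fingers at (478,115) and (528,88) in the right-hand view stand on the apron just behind the plate's end edge. Lowering, then pushing.

Emit:
jog_arm([
  {"tx": 0,"ty": 0,"tz": 0.012,"rx": 0,"ry": 0,"rz": 0},
  {"tx": -0.01,"ty": 0,"tz": 0,"rx": 0,"ry": 0,"rz": 0},
  {"tx": -0.015,"ty": 0,"tz": 0,"rx": 0,"ry": 0,"rz": 0},
  {"tx": -0.025,"ty": 0,"tz": 0,"rx": 0,"ry": 0,"rz": 0},
  {"tx": -0.03,"ty": 0,"tz": 0,"rx": 0,"ry": 0,"rz": 0},
])

```text
t: 4.58
eef_pos: [0.5259, 0.1506, 0.017]
orientation: [180.0, -0.0, 95.1]
ft_force: [-1.0, 0.9, 1.1]
width: 0.524
gripper_force: 0.4
```

Emit:
jog_arm([
  {"tx": -0.03,"ty": 0,"tz": 0,"rx": 0,"ry": 0,"rz": 0},
  {"tx": -0.03,"ty": 0,"tz": 0,"rx": 0,"ry": 0,"rz": 0},
  {"tx": -0.03,"ty": 0,"tz": 0,"rx": 0,"ry": 0,"rz": 0},
  {"tx": -0.02,"ty": 0,"tz": 0,"rx": 0,"ry": 0,"rz": 0},
  {"tx": -0.01,"ty": 0,"tz": 0,"rx": 0,"ry": 0,"rz": 0},
])

```text
t: 5.2
eef_pos: [0.5312, 0.091, 0.0168]
orientation: [180.0, -0.0, 95.1]
ft_force: [0.8, 0.6, 1.0]
width: 0.529
gripper_force: 0.7
```

Run:
```python
from h import *
st()
a=camera('top')[150:230,210:330]; b=camera('scene')[160:260,195:295]
cv2.imwrite("pics/p2.png",np.hstack([cv2.resize(a,(480,320),interpolation=2),cv2.resize(b,(320,320),interpolation=2)]))
```

```text
5.2 cham mm [-10.  174.6  16.8] ori [ 1.80e+02 -1.00e-02  9.51e+01] F [0.8 0.6 1. ] w 0.529
```

View pics/p2.png

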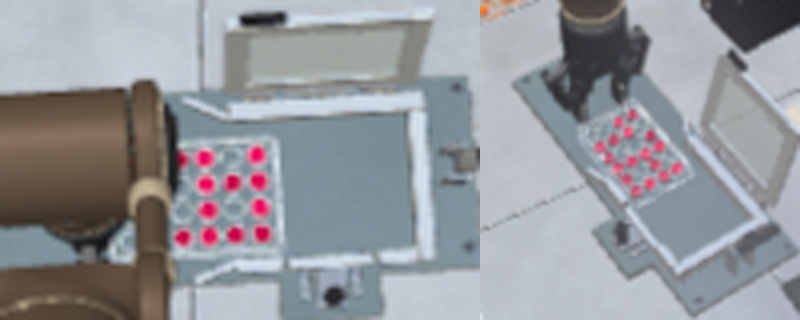

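The plate is now square, its leading edge (280,195 left) entering the seat between the lips. Pushing on.

Emit:
jog_arm([
  {"tx": -0.015,"ty": 0,"tz": 0,"rx": 0,"ry": 0,"rz": 0},
  {"tx": -0.025,"ty": 0,"tz": 0,"rx": 0,"ry": 0,"rz": 0},
  {"tx": -0.025,"ty": 0,"tz": 0,"rx": 0,"ry": 0,"rz": 0},
  {"tx": -0.025,"ty": 0,"tz": 0,"rx": 0,"ry": 0,"rz": 0},
  {"tx": -0.02,"ty": 0,"tz": 0,"rx": 0,"ry": 0,"rz": 0},
])

```text
t: 5.92
eef_pos: [0.536, 0.0358, 0.0167]
orientation: [-180.0, 0.0, 95.1]
ft_force: [0.4, 0.1, 0.6]
width: 0.53
gripper_force: 0.2
```

Emit:
jog_arm([
  {"tx": -0.02,"ty": 0,"tz": 0,"rx": 0,"ry": 0,"rz": 0},
  {"tx": -0.02,"ty": 0,"tz": 0,"rx": 0,"ry": 0,"rz": 0},
  {"tx": -0.014,"ty": 0,"tz": 0,"rx": 0,"ry": 0,"rz": 0},
  {"tx": -0.01,"ty": 0,"tz": 0,"rx": 0,"ry": 0,"rz": 0},
  {"tx": 0,"ty": 0,"tz": 0,"rx": 0,"ry": 0,"rz": 0},
])

```text
t: 6.55
eef_pos: [0.539, 0.0047, 0.0168]
orientation: [180.0, 0.0, 95.1]
ft_force: [0.2, -0.2, -0.4]
width: 0.526
gripper_force: 0.0
```

Run:
```python
from h import *
st()
```

```text
6.55 cham mm [-9.9 87.9 16.8] ori [1.7999e+02 1.0000e-02 9.5120e+01] F [ 0.2 -0.2 -0.4] w 0.526
```

Emit:
jog_arm([
  {"tx": -0.006,"ty": 0,"tz": 0,"rx": 0,"ry": 0,"rz": 0},
  {"tx": -0.006,"ty": 0,"tz": 0,"rx": 0,"ry": 0,"rz": 0},
  {"tx": -0.004,"ty": 0,"tz": 0,"rx": 0,"ry": 0,"rz": 0},
  {"tx": -0.004,"ty": 0,"tz": 0,"rx": 0,"ry": 0,"rz": 0},
  {"tx": 0,"ty": 0,"tz": 0,"rx": 0,"ry": 0,"rz": 0},
])

```text
t: 7.18
eef_pos: [0.5398, -0.0051, 0.0168]
orientation: [180.0, 0.0, 95.1]
ft_force: [0.6, -0.7, -1.1]
width: 0.529
gripper_force: 0.0
```

Emit:
jog_arm([
  {"tx": -0.003,"ty": 0,"tz": 0,"rx": 0,"ry": 0,"rz": 0},
  {"tx": -0.003,"ty": 0,"tz": 0,"rx": 0,"ry": 0,"rz": 0},
  {"tx": 0,"ty": 0,"tz": 0,"rx": 0,"ry": 0,"rz": 0},
  {"tx": 0,"ty": 0,"tz": 0,"rx": 0,"ry": 0,"rz": 0},
  {"tx": 0,"ty": 0,"tz": 0,"rx": 0,"ry": 0,"rz": 0},
])

```text
t: 7.8
eef_pos: [0.5401, -0.0065, 0.0168]
orientation: [180.0, -0.1, 95.1]
ft_force: [0.9, 6.2, 1.0]
width: 0.529
gripper_force: 2.8
```

Run:
```python
from h import *
st()
```

```text
7.8 cham mm [-9.7 76.6 16.8] ori [ 1.7998e+02 -1.2000e-01  9.5080e+01] F [0.9 6.2 1. ] w 0.529
```

Emit:
jog_arm([
  {"tx": -0.002,"ty": 0,"tz": 0,"rx": 0,"ry": 0,"rz": 0},
  {"tx": -0.002,"ty": 0,"tz": 0,"rx": 0,"ry": 0,"rz": 0},
  {"tx": 0,"ty": 0,"tz": 0,"rx": 0,"ry": 0,"rz": 0},
  {"tx": 0,"ty": 0,"tz": 0,"rx": 0,"ry": 0,"rz": 0},
  {"tx": 0,"ty": 0,"tz": 0,"rx": 0,"ry": 0,"rz": 0},
])

```text
t: 8.43
eef_pos: [0.5401, -0.0067, 0.0168]
orientation: [180.0, -0.3, 95.0]
ft_force: [0.5, 12.0, 0.6]
width: 0.526
gripper_force: 5.9
```

Emit:
jog_arm([
  {"tx": 0.01,"ty": 0,"tz": 0,"rx": 0,"ry": 0,"rz": 0},
  {"tx": 0.03,"ty": 0,"tz": 0,"rx": 0,"ry": 0,"rz": 0},
  {"tx": 0.03,"ty": 0,"tz": -0.05,"rx": 0,"ry": 0,"rz": 0},
  {"tx": 0.03,"ty": 0,"tz": -0.1,"rx": 0,"ry": 0,"rz": 0},
  {"tx": 0,"ty": -0.06,"tz": -0.1,"rx": 0,"ry": 0,"rz": 0},
], jaw=0)

```text
t: 9.05
eef_pos: [0.5072, 0.0382, 0.1435]
orientation: [179.9, 0.0, 95.2]
ft_force: [0.4, 0.2, 0.1]
width: -0.001
gripper_force: 0.0
```

Run:
```python
from h import *
st()
a=camera('top')[150:230,230:350]; b=camera('scene')[170:260,210:310]
cv2.imwrite("pics/p3.png",np.hstack([cv2.resize(a,(450,300),interpolation=2),cv2.resize(b,(334,300),interpolation=2)]))
```

```text
9.05 cham mm [-38.5 124.2 143.5] ori [1.7987e+02 3.0000e-02 9.5230e+01] F [0.4 0.2 0.1] w -0.001
```

View pics/p3.png

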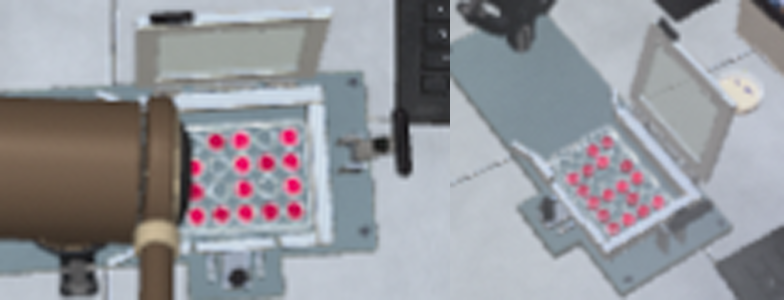

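The plate is square and fully in, hard against the end stop, which held with 12 N and no movement. The knob is at (237,276) in the left view. Next is the jaw.

Emit:
jog_arm([
  {"tx": -0.049,"ty": -0.035,"tz": 0,"rx": 0,"ry": 0,"rz": 0},
  {"tx": -0.049,"ty": -0.035,"tz": 0,"rx": 0,"ry": 0,"rz": 0},
  {"tx": -0.049,"ty": -0.035,"tz": 0,"rx": 0,"ry": 0,"rz": 0},
  {"tx": -0.049,"ty": -0.035,"tz": 0,"rx": 0,"ry": 0,"rz": 0},
  {"tx": -0.049,"ty": -0.035,"tz": 0,"rx": 0,"ry": 0,"rz": 0},
])

```text
t: 9.78
eef_pos: [0.4287, -0.0932, 0.1408]
orientation: [-179.9, -0.0, 95.1]
ft_force: [0.1, 0.4, 0.1]
width: 0.0
gripper_force: 0.0
```

Emit:
jog_arm([
  {"tx": 0,"ty": 0,"tz": 0.05,"rx": 0,"ry": 0,"rz": 0},
  {"tx": 0,"ty": 0,"tz": 0.06,"rx": 0,"ry": 0,"rz": 0},
  {"tx": 0,"ty": 0,"tz": 0.06,"rx": 0,"ry": 0,"rz": 0},
  {"tx": 0,"ty": 0,"tz": 0.04,"rx": 0,"ry": 0,"rz": 0},
  {"tx": 0,"ty": 0,"tz": 0.012,"rx": 0,"ry": 0,"rz": 0},
])

```text
t: 10.4
eef_pos: [0.4278, -0.092, 0.0288]
orientation: [-179.8, -0.1, 95.1]
ft_force: [-0.5, 0.2, 0.5]
width: 0.002
gripper_force: 0.0
```

Emit:
jog_arm([
  {"tx": 0,"ty": 0.01,"tz": 0,"rx": 0,"ry": 0,"rz": 0},
  {"tx": 0,"ty": 0.01,"tz": 0,"rx": 0,"ry": 0,"rz": 0},
  {"tx": 0,"ty": 0.01,"tz": 0,"rx": 0,"ry": 0,"rz": 0},
  {"tx": 0,"ty": 0.01,"tz": 0,"rx": 0,"ry": 0,"rz": 0},
  {"tx": 0,"ty": 0,"tz": 0,"rx": 0,"ry": 0,"rz": 0},
])

```text
t: 11.02
eef_pos: [0.4503, -0.0909, 0.0311]
orientation: [179.9, 0.0, 95.2]
ft_force: [0.4, 0.2, 0.1]
width: -0.001
gripper_force: 0.0
```

Run:
```python
from h import *
st()
```

```text
11.03 cham mm [-106.7    0.6   31.1] ori [1.7995e+02 2.0000e-02 9.5150e+01] F [0.4 0.2 0.1] w -0.001
```

Emit:
jog_arm([
  {"tx": 0,"ty": 0.006,"tz": 0,"rx": 0,"ry": 0,"rz": 0},
  {"tx": 0,"ty": 0.006,"tz": 0,"rx": 0,"ry": 0,"rz": 0},
  {"tx": 0,"ty": 0.004,"tz": 0,"rx": 0,"ry": 0,"rz": 0},
  {"tx": 0,"ty": 0.004,"tz": 0,"rx": 0,"ry": 0,"rz": 0},
  {"tx": 0,"ty": 0.004,"tz": 0,"rx": 0,"ry": 0,"rz": 0},
])

```text
t: 11.65
eef_pos: [0.4614, -0.0897, 0.0307]
orientation: [-180.0, -0.0, 95.1]
ft_force: [-2.5, 0.5, 2.1]
width: -0.006
gripper_force: 1.4
```

Emit:
jog_arm([
  {"tx": 0,"ty": 0.003,"tz": 0,"rx": 0,"ry": 0,"rz": 0},
  {"tx": 0,"ty": 0.003,"tz": 0,"rx": 0,"ry": 0,"rz": 0},
  {"tx": 0,"ty": 0.003,"tz": 0,"rx": 0,"ry": 0,"rz": 0},
  {"tx": 0,"ty": 0,"tz": 0,"rx": 0,"ry": 0,"rz": 0},
  {"tx": 0,"ty": 0,"tz": 0,"rx": 0,"ry": 0,"rz": 0},
])

```text
t: 12.28
eef_pos: [0.4661, -0.0893, 0.0307]
orientation: [180.0, -0.0, 95.1]
ft_force: [-2.2, 0.1, 1.2]
width: 0.002
gripper_force: 1.1
```

Run:
```python
from h import *
st()
```

```text
12.28 cham mm [-90.8   0.8  30.7] ori [179.99  -0.    95.14] F [-2.2  0.1  1.2] w 0.002
```

In contact and moving at about 2 N. Continuing until the force rises.

Emit:
jog_arm([
  {"tx": 0,"ty": 0.003,"tz": 0,"rx": 0,"ry": 0,"rz": 0},
  {"tx": 0,"ty": 0.003,"tz": 0,"rx": 0,"ry": 0,"rz": 0},
  {"tx": 0,"ty": 0.003,"tz": 0,"rx": 0,"ry": 0,"rz": 0},
  {"tx": 0,"ty": 0,"tz": 0,"rx": 0,"ry": 0,"rz": 0},
  {"tx": 0,"ty": 0,"tz": 0,"rx": 0,"ry": 0,"rz": 0},
])

```text
t: 12.9
eef_pos: [0.4663, -0.0891, 0.0305]
orientation: [-179.5, -0.1, 95.2]
ft_force: [-11.2, -2.9, 11.8]
width: 0.004
gripper_force: 6.2
```

Emit:
jog_arm([
  {"tx": 0,"ty": 0.002,"tz": 0,"rx": 0,"ry": 0,"rz": 0},
  {"tx": 0,"ty": 0.002,"tz": 0,"rx": 0,"ry": 0,"rz": 0},
  {"tx": 0,"ty": 0,"tz": 0,"rx": 0,"ry": 0,"rz": 0},
  {"tx": 0,"ty": 0,"tz": 0,"rx": 0,"ry": 0,"rz": 0},
  {"tx": 0,"ty": 0,"tz": 0,"rx": 0,"ry": 0,"rz": 0},
])

```text
t: 13.52
eef_pos: [0.4663, -0.089, 0.0303]
orientation: [-179.2, -0.1, 95.3]
ft_force: [-15.6, -3.8, 13.9]
width: -0.005
gripper_force: 8.2
```

The jaw is blocked firmly. Retreating and moving above the lid with the gripper open, then checking the knob and plate.

Emit:
jog_arm([
  {"tx": 0,"ty": -0.04,"tz": 0,"rx": 0,"ry": 0,"rz": 0},
  {"tx": 0,"ty": 0,"tz": -0.12,"rx": 0,"ry": 0,"rz": 0},
  {"tx": 0,"ty": 0,"tz": -0.12,"rx": 0,"ry": 0,"rz": 0},
  {"tx": 0,"ty": 0,"tz": -0.12,"rx": 0,"ry": 0,"rz": 0},
  {"tx": 0,"ty": 0,"tz": -0.1,"rx": 0,"ry": 0,"rz": 0},
], jaw=80)

```text
t: 14.15
eef_pos: [0.4543, -0.0909, 0.2642]
orientation: [179.7, 0.1, 95.1]
ft_force: [0.2, -0.3, -0.3]
width: 0.939
gripper_force: 0.0
```

Emit:
jog_arm([
  {"tx": 0.012,"ty": 0.075,"tz": 0,"rx": 0,"ry": 0,"rz": 0},
  {"tx": 0.012,"ty": 0.075,"tz": 0,"rx": 0,"ry": 0,"rz": 0},
  {"tx": 0.012,"ty": 0.075,"tz": 0,"rx": 0,"ry": 0,"rz": 0},
  {"tx": 0.012,"ty": 0.075,"tz": 0,"rx": 0,"ry": 0,"rz": 0},
  {"tx": 0.012,"ty": 0.075,"tz": 0,"rx": 0,"ry": 0,"rz": 0},
])

```text
t: 14.78
eef_pos: [0.6391, -0.0434, 0.2611]
orientation: [179.8, 0.0, 95.1]
ft_force: [0.1, 0.1, -0.3]
width: 0.935
gripper_force: 0.0
```

Run:
```python
from h import *
st()
a=camera('top')[150:230,230:350]; b=camera('scene')[160:260,210:310]
cv2.imwrite("pics/p4.png",np.hstack([cv2.resize(a,(480,320),interpolation=2),cv2.resize(b,(320,320),interpolation=2)]))
```

```text
14.78 cham mm [ 85.6  31.1 261.1] ori [1.7981e+02 2.0000e-02 9.5140e+01] F [ 0.1  0.1 -0.3] w 0.935
```

View pics/p4.png

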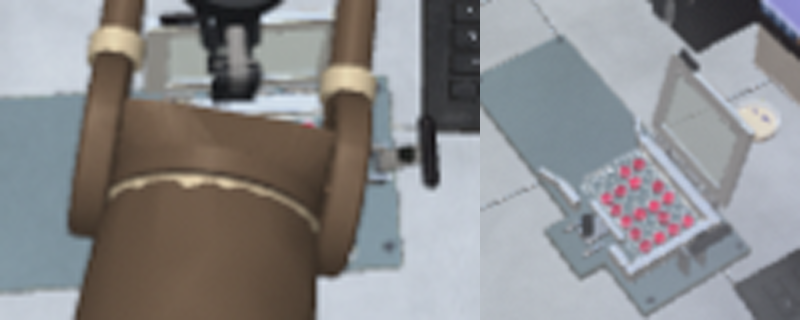

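Right view: the knob is at (587,222), near the wall, and the plate is pressed to the back fence side. Measuring the jaw travel from it.

Run:
```python
from h import *
im=camera('scene'); old=cv2.imread('pics/scene0.png')
for i in(old,im):
    g=cv2.cvtColor(i,6)[215:245,228:256]; w=np.clip(75-g.astype(float),0,None)
    n,l,s,c=cv2.connectedComponentsWithStats((w>0).astype('uint8')); k=1+s[1:,4].argmax()
    ww=w*(l==k); y,x=np.mgrid[:30,:28]; p=((x*ww).sum()/ww.sum()+228,(y*ww).sum()/ww.sum()+215); print(p,s[k,4],cham(onz('scene',p,.035))*1e3)
    h=cv2.cvtColor(i,40); m=cv2.inRange(h,(165,100,90),(180,255,255)); m[:, :205]=0;m[260:]=0;m[:170]=0;m[:,275:]=0
    pts=np.c_[np.nonzero(m)[::-1]].astype(np.float32); q=np.array([cham(onz('scene',t,.02)) for t in pts])[:,:2]*1e3
    print(len(q),'pink x range',np.percentile(q[:,0],[1,50,99]),'y',np.percentile(q[:,1],[1,50,99]))
```

```text
(np.float64(238.66666666666666), np.float64(232.8974358974359)) 9 [-90.60745847   1.47778005  35.        ]
111 pink x range [-42.06628274  -3.12452945  24.3230653 ] y [134.38509796 176.66585753 241.56073061]
(np.float64(243.06896551724137), np.float64(230.20689655172413)) 8 [-71.77928845   2.17528412  35.        ]
115 pink x range [-32.94246415   5.4037954   34.22439389] y [-50.86568642  -5.57696575  54.17073945]
```

Jaw travel is about 18 to 19 mm and the wells are centred on the seat, so the plate is clamped. Now the lid: the fingers straddle it and the rear finger pushes its outer face.

Emit:
jog_arm([
  {"tx": 0,"ty": 0,"tz": 0.05,"rx": 0,"ry": 0,"rz": 0},
  {"tx": 0,"ty": 0,"tz": 0.07,"rx": 0,"ry": 0,"rz": 0},
  {"tx": 0,"ty": 0,"tz": 0.07,"rx": 0,"ry": 0,"rz": 0},
  {"tx": 0,"ty": 0,"tz": 0.06,"rx": 0,"ry": 0,"rz": 0},
  {"tx": 0,"ty": 0,"tz": 0.02,"rx": 0,"ry": 0,"rz": 0},
])

```text
t: 15.55
eef_pos: [0.6344, -0.0439, 0.1236]
orientation: [-179.8, -0.0, 95.1]
ft_force: [-1.0, -0.1, -0.6]
width: 0.936
gripper_force: 0.0
```

Emit:
jog_arm([
  {"tx": 0,"ty": -0.023,"tz": 0,"rx": 0,"ry": 0,"rz": 0},
  {"tx": 0,"ty": -0.023,"tz": 0,"rx": 0,"ry": 0,"rz": 0},
  {"tx": 0,"ty": -0.023,"tz": 0,"rx": 0,"ry": 0,"rz": 0},
  {"tx": 0,"ty": -0.023,"tz": 0,"rx": 0,"ry": 0,"rz": 0},
  {"tx": 0,"ty": -0.023,"tz": 0,"rx": 0,"ry": 0,"rz": 0},
])

```text
t: 16.18
eef_pos: [0.5792, -0.0492, 0.1266]
orientation: [179.9, 0.0, 95.1]
ft_force: [0.6, -0.1, 0.1]
width: 0.934
gripper_force: 0.7
```

Run:
```python
from h import *
st()
```

```text
16.18 cham mm [ 25.5  30.6 126.6] ori [1.7989e+02 3.0000e-02 9.5140e+01] F [ 0.6 -0.1  0.1] w 0.934
```

Emit:
jog_arm([
  {"tx": 0,"ty": -0.023,"tz": 0.004,"rx": 0,"ry": 0,"rz": 0},
  {"tx": 0,"ty": -0.023,"tz": 0.004,"rx": 0,"ry": 0,"rz": 0},
  {"tx": 0,"ty": -0.023,"tz": 0.004,"rx": 0,"ry": 0,"rz": 0},
  {"tx": 0,"ty": -0.023,"tz": 0.004,"rx": 0,"ry": 0,"rz": 0},
  {"tx": 0,"ty": -0.023,"tz": 0.004,"rx": 0,"ry": 0,"rz": 0},
])

```text
t: 16.8
eef_pos: [0.5211, -0.0542, 0.1153]
orientation: [-180.0, -0.0, 95.1]
ft_force: [2.3, 0.9, -2.4]
width: 0.939
gripper_force: 1.2
```

Emit:
jog_arm([
  {"tx": 0,"ty": -0.011,"tz": 0.008,"rx": 0,"ry": 0,"rz": 0},
  {"tx": 0,"ty": -0.011,"tz": 0.008,"rx": 0,"ry": 0,"rz": 0},
  {"tx": 0,"ty": -0.011,"tz": 0.008,"rx": 0,"ry": 0,"rz": 0},
  {"tx": 0,"ty": -0.011,"tz": 0.008,"rx": 0,"ry": 0,"rz": 0},
  {"tx": 0,"ty": -0.011,"tz": 0.008,"rx": 0,"ry": 0,"rz": 0},
])

```text
t: 17.42
eef_pos: [0.4975, -0.0564, 0.0956]
orientation: [179.6, 0.0, 95.1]
ft_force: [11.6, 2.2, -9.8]
width: 0.935
gripper_force: 5.9
```

Run:
```python
from h import *
st()
cv2.imwrite("pics/p5.png",cv2.resize(camera('scene')[140:260,190:330],None,fx=4,fy=4,interpolation=2))
```

```text
17.43 cham mm [-56.6  30.7  95.6] ori [1.7958e+02 2.0000e-02 9.5100e+01] F [11.6  2.2 -9.8] w 0.935
```

View pics/p5.png

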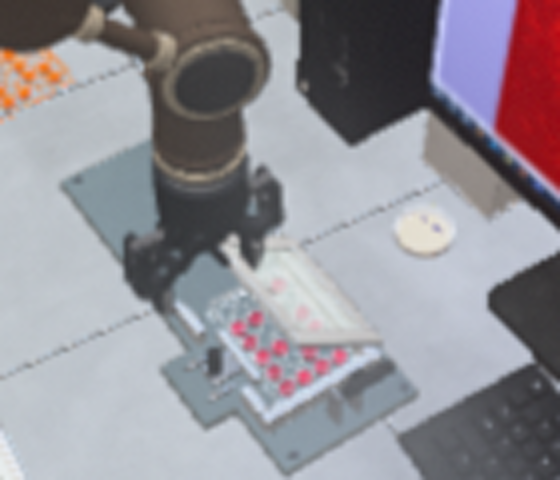

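The lid is at about 40°, with the rear finger on it at (255,245). The force is up, so I'll back off along +x, rise, shut the fingers and press from above.

Emit:
jog_arm([
  {"tx": 0,"ty": 0.01,"tz": 0,"rx": 0,"ry": 0,"rz": 0},
  {"tx": 0,"ty": 0.015,"tz": -0.015,"rx": 0,"ry": 0,"rz": 0},
  {"tx": 0,"ty": 0.01,"tz": -0.03,"rx": 0,"ry": 0,"rz": 0},
  {"tx": 0,"ty": 0,"tz": -0.06,"rx": 0,"ry": 0,"rz": 0},
  {"tx": 0,"ty": 0,"tz": -0.06,"rx": 0,"ry": 0,"rz": 0},
])

```text
t: 18.1
eef_pos: [0.5124, -0.0552, 0.1802]
orientation: [180.0, 0.0, 95.2]
ft_force: [0.0, -0.4, 0.1]
width: 0.935
gripper_force: 0.0
```

Run:
```python
from h import *
st()
```

```text
18.1 cham mm [-41.6  30.7 180.2] ori [1.7998e+02 2.0000e-02 9.5150e+01] F [ 0.  -0.4  0.1] w 0.935
```

Emit:
jog_arm([
  {"tx": 0,"ty": 0.026,"tz": 0,"rx": 0,"ry": 0,"rz": 0},
  {"tx": 0,"ty": 0.026,"tz": 0,"rx": 0,"ry": 0,"rz": 0},
  {"tx": 0,"ty": 0.012,"tz": 0.04,"rx": 0,"ry": 0,"rz": 0},
  {"tx": 0,"ty": 0,"tz": 0.05,"rx": 0,"ry": 0,"rz": 0},
  {"tx": 0,"ty": 0,"tz": 0.04,"rx": 0,"ry": 0,"rz": 0},
], jaw=0)

```text
t: 18.73
eef_pos: [0.5419, -0.0517, 0.1093]
orientation: [-179.7, -0.1, 95.2]
ft_force: [-0.1, -0.3, -0.2]
width: -0.0
gripper_force: 0.0
```

Emit:
jog_arm([
  {"tx": 0,"ty": -0.006,"tz": 0.018,"rx": 0,"ry": 0,"rz": 0},
  {"tx": 0,"ty": -0.006,"tz": 0.018,"rx": 0,"ry": 0,"rz": 0},
  {"tx": 0,"ty": -0.006,"tz": 0.018,"rx": 0,"ry": 0,"rz": 0},
  {"tx": 0,"ty": -0.006,"tz": 0.018,"rx": 0,"ry": 0,"rz": 0},
  {"tx": 0,"ty": -0.006,"tz": 0.018,"rx": 0,"ry": 0,"rz": 0},
])

```text
t: 19.35
eef_pos: [0.529, -0.0537, 0.068]
orientation: [180.0, 0.0, 95.1]
ft_force: [0.1, 0.1, 0.8]
width: 0.002
gripper_force: 0.3
```

Run:
```python
from h import *
st()
```

```text
19.35 cham mm [-25.   30.7  68. ] ori [1.7997e+02 1.0000e-02 9.5140e+01] F [0.1 0.1 0.8] w 0.002
```

Emit:
jog_arm([
  {"tx": 0,"ty": -0.006,"tz": 0.012,"rx": 0,"ry": 0,"rz": 0},
  {"tx": 0,"ty": -0.006,"tz": 0.012,"rx": 0,"ry": 0,"rz": 0},
  {"tx": 0,"ty": -0.006,"tz": 0.012,"rx": 0,"ry": 0,"rz": 0},
  {"tx": 0,"ty": 0,"tz": 0.008,"rx": 0,"ry": 0,"rz": 0},
  {"tx": 0,"ty": 0,"tz": 0,"rx": 0,"ry": 0,"rz": 0},
])

```text
t: 19.98
eef_pos: [0.5196, -0.0543, 0.0458]
orientation: [-179.9, -0.0, 95.1]
ft_force: [-0.2, -0.1, -0.2]
width: 0.0
gripper_force: 0.0
```

Emit:
jog_arm([
  {"tx": 0,"ty": 0,"tz": 0.004,"rx": 0,"ry": 0,"rz": 0},
  {"tx": 0,"ty": 0,"tz": 0.004,"rx": 0,"ry": 0,"rz": 0},
  {"tx": 0,"ty": 0,"tz": 0,"rx": 0,"ry": 0,"rz": 0},
  {"tx": 0,"ty": 0,"tz": 0,"rx": 0,"ry": 0,"rz": 0},
  {"tx": 0,"ty": 0,"tz": 0,"rx": 0,"ry": 0,"rz": 0},
])

```text
t: 20.6
eef_pos: [0.5202, -0.0544, 0.0423]
orientation: [180.0, 0.0, 95.1]
ft_force: [0.3, -0.1, 0.5]
width: 0.001
gripper_force: 0.0
```

Run:
```python
from h import *
st()
```

```text
20.6 cham mm [-33.8  30.7  42.3] ori [179.99   0.    95.14] F [ 0.3 -0.1  0.5] w 0.001
```

Emit:
jog_arm([
  {"tx": 0,"ty": 0,"tz": 0.003,"rx": 0,"ry": 0,"rz": 0},
  {"tx": 0,"ty": 0,"tz": 0.003,"rx": 0,"ry": 0,"rz": 0},
  {"tx": 0,"ty": 0,"tz": 0,"rx": 0,"ry": 0,"rz": 0},
  {"tx": 0,"ty": 0,"tz": 0,"rx": 0,"ry": 0,"rz": 0},
  {"tx": 0,"ty": 0,"tz": 0,"rx": 0,"ry": 0,"rz": 0},
])

```text
t: 21.22
eef_pos: [0.5203, -0.0544, 0.04]
orientation: [180.0, 0.0, 95.1]
ft_force: [-1.1, 0.7, 5.7]
width: 0.001
gripper_force: 2.8
```

Run:
```python
from h import *
st()
a=camera('scene')[160:260,200:320]
cv2.imwrite("pics/p6.png",cv2.resize(a,None,fx=5,fy=5,interpolation=2))
```

```text
21.23 cham mm [-33.7  30.7  40. ] ori [180.     0.    95.15] F [-1.1  0.7  5.7] w 0.001
```

View pics/p6.png

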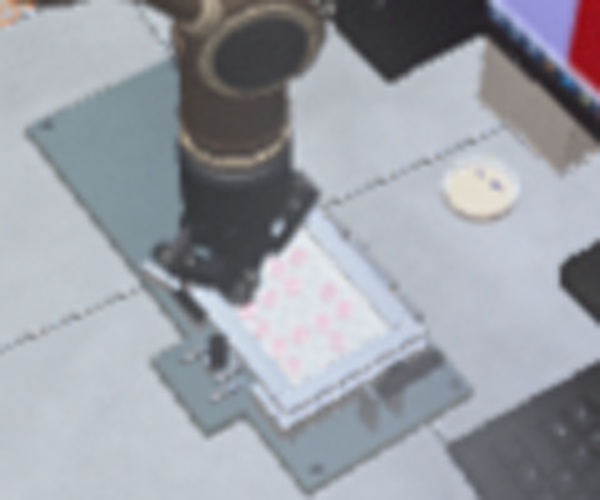

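The lid is flat and shut, with the fingers resting on it, and the knob at (217,350) is still in. Now the clamp: go round behind its bar.

Emit:
jog_arm([
  {"tx": 0,"ty": 0,"tz": -0.06,"rx": 0,"ry": 0,"rz": 0},
  {"tx": 0,"ty": 0,"tz": -0.09,"rx": 0,"ry": 0,"rz": 0},
  {"tx": 0,"ty": 0,"tz": -0.09,"rx": 0,"ry": 0,"rz": 0},
  {"tx": 0,"ty": 0,"tz": -0.09,"rx": 0,"ry": 0,"rz": 0},
  {"tx": 0,"ty": 0,"tz": -0.09,"rx": 0,"ry": 0,"rz": 0},
])

```text
t: 21.9
eef_pos: [0.5198, -0.0543, 0.2506]
orientation: [-180.0, -0.0, 95.1]
ft_force: [0.7, -0.6, -0.3]
width: -0.003
gripper_force: 0.0
```

Emit:
jog_arm([
  {"tx": -0.073,"ty": 0.013,"tz": 0,"rx": 0,"ry": 0,"rz": 0},
  {"tx": -0.073,"ty": 0.013,"tz": 0,"rx": 0,"ry": 0,"rz": 0},
  {"tx": -0.073,"ty": 0.013,"tz": 0,"rx": 0,"ry": 0,"rz": 0},
  {"tx": -0.073,"ty": 0.013,"tz": 0,"rx": 0,"ry": 0,"rz": 0},
  {"tx": -0.073,"ty": 0.013,"tz": 0,"rx": 0,"ry": 0,"rz": 0},
])

```text
t: 22.52
eef_pos: [0.5689, -0.2343, 0.2489]
orientation: [-180.0, -0.0, 95.1]
ft_force: [0.8, 0.6, 0.9]
width: -0.001
gripper_force: 0.0
```

Run:
```python
from h import *
st()
```

```text
22.52 cham mm [  -1.3 -152.8  248.9] ori [-1.7999e+02 -2.0000e-02  9.5140e+01] F [0.8 0.6 0.9] w -0.001
```

Emit:
jog_arm([
  {"tx": 0,"ty": 0,"tz": 0.05,"rx": 0,"ry": 0,"rz": 0},
  {"tx": 0,"ty": 0,"tz": 0.08,"rx": 0,"ry": 0,"rz": 0},
  {"tx": 0,"ty": 0,"tz": 0.08,"rx": 0,"ry": 0,"rz": 0},
  {"tx": 0,"ty": 0,"tz": 0.08,"rx": 0,"ry": 0,"rz": 0},
  {"tx": 0,"ty": 0,"tz": 0.034,"rx": 0,"ry": 0,"rz": 0},
])

```text
t: 23.15
eef_pos: [0.5666, -0.2322, 0.0841]
orientation: [-179.7, -0.2, 95.1]
ft_force: [0.5, 0.4, 0.5]
width: -0.002
gripper_force: 0.0
```

Emit:
jog_arm([
  {"tx": 0.016,"ty": 0,"tz": 0,"rx": 0,"ry": 0,"rz": 0},
  {"tx": 0.016,"ty": 0,"tz": 0,"rx": 0,"ry": 0,"rz": 0},
  {"tx": 0.016,"ty": 0,"tz": 0,"rx": 0,"ry": 0,"rz": 0},
  {"tx": 0.016,"ty": 0,"tz": 0,"rx": 0,"ry": 0,"rz": 0},
  {"tx": 0.016,"ty": 0,"tz": 0,"rx": 0,"ry": 0,"rz": 0},
])

```text
t: 23.78
eef_pos: [0.566, -0.193, 0.0883]
orientation: [179.9, 0.0, 95.1]
ft_force: [1.2, -2.0, 0.8]
width: 0.002
gripper_force: 1.0
```

Run:
```python
from h import *
st()
```

```text
23.77 cham mm [  -0.5 -111.4   88.3] ori [1.7989e+02 4.0000e-02 9.5140e+01] F [ 1.2 -2.   0.8] w 0.002
```

Emit:
jog_arm([
  {"tx": 0.014,"ty": 0,"tz": 0,"rx": 0,"ry": 0,"rz": 0},
  {"tx": 0.014,"ty": 0,"tz": 0,"rx": 0,"ry": 0,"rz": 0},
  {"tx": 0.014,"ty": 0,"tz": 0,"rx": 0,"ry": 0,"rz": 0},
  {"tx": 0.014,"ty": 0,"tz": 0,"rx": 0,"ry": 0,"rz": 0},
  {"tx": 0.014,"ty": 0,"tz": 0,"rx": 0,"ry": 0,"rz": 0},
])

```text
t: 24.4
eef_pos: [0.5613, -0.1578, 0.0867]
orientation: [-179.9, -0.0, 95.1]
ft_force: [-0.7, -1.7, 0.4]
width: 0.002
gripper_force: 0.8
```

Run:
```python
from h import *
st()
```

```text
24.4 cham mm [ -2.1 -75.9  86.7] ori [-1.799e+02 -5.000e-02  9.514e+01] F [-0.7 -1.7  0.4] w 0.002
```

Emit:
jog_arm([
  {"tx": 0.01,"ty": 0,"tz": 0,"rx": 0,"ry": 0,"rz": 0},
  {"tx": 0.01,"ty": 0,"tz": 0,"rx": 0,"ry": 0,"rz": 0},
  {"tx": -0.02,"ty": 0,"tz": 0,"rx": 0,"ry": 0,"rz": 0},
  {"tx": -0.01,"ty": 0,"tz": -0.05,"rx": 0,"ry": 0,"rz": 0},
  {"tx": 0,"ty": 0,"tz": -0.05,"rx": 0,"ry": 0,"rz": 0},
])

```text
t: 25.02
eef_pos: [0.5621, -0.164, 0.1372]
orientation: [-179.9, -0.1, 95.1]
ft_force: [-0.2, -0.0, -0.1]
width: 0.0
gripper_force: 0.0
```

Emit:
jog_arm([
  {"tx": 0.04,"ty": 0,"tz": 0,"rx": 0,"ry": 0,"rz": 0},
  {"tx": 0.04,"ty": 0,"tz": 0,"rx": 0,"ry": 0,"rz": 0},
  {"tx": 0,"ty": 0,"tz": 0.04,"rx": 0,"ry": 0,"rz": 0},
  {"tx": 0,"ty": 0,"tz": 0.03,"rx": 0,"ry": 0,"rz": 0},
  {"tx": 0,"ty": 0,"tz": 0.02,"rx": 0,"ry": 0,"rz": 0},
])

```text
t: 25.65
eef_pos: [0.557, -0.119, 0.0913]
orientation: [-179.7, -0.5, 95.0]
ft_force: [-1.4, 6.3, 5.5]
width: 0.001
gripper_force: 2.0
```

Run:
```python
from h import *
st()
```

```text
25.65 cham mm [ -2.9 -36.9  91.3] ori [-179.73   -0.53   94.99] F [-1.4  6.3  5.5] w 0.001
```

The finger came down ahead of the bar. Lifting, stepping back 15 mm and pressing again, following the arc.

Emit:
jog_arm([
  {"tx": 0,"ty": 0,"tz": -0.03,"rx": 0,"ry": 0,"rz": 0},
  {"tx": -0.03,"ty": 0,"tz": -0.02,"rx": 0,"ry": 0,"rz": 0},
  {"tx": 0,"ty": 0,"tz": 0.03,"rx": 0,"ry": 0,"rz": 0},
  {"tx": 0,"ty": 0,"tz": 0.02,"rx": 0,"ry": 0,"rz": 0},
  {"tx": 0,"ty": 0,"tz": 0,"rx": 0,"ry": 0,"rz": 0},
])

```text
t: 26.28
eef_pos: [0.5583, -0.1381, 0.09]
orientation: [-179.8, -0.1, 95.1]
ft_force: [-0.2, 0.4, 0.1]
width: 0.001
gripper_force: 0.0
```

Emit:
jog_arm([
  {"tx": 0.004,"ty": 0,"tz": 0.008,"rx": 0,"ry": 0,"rz": 0},
  {"tx": 0.004,"ty": 0,"tz": 0.008,"rx": 0,"ry": 0,"rz": 0},
  {"tx": 0.004,"ty": 0,"tz": 0.008,"rx": 0,"ry": 0,"rz": 0},
  {"tx": 0.002,"ty": 0,"tz": 0.008,"rx": 0,"ry": 0,"rz": 0},
  {"tx": 0,"ty": 0,"tz": 0,"rx": 0,"ry": 0,"rz": 0},
])

```text
t: 26.9
eef_pos: [0.5595, -0.1314, 0.0759]
orientation: [-180.0, -0.0, 95.2]
ft_force: [0.1, -0.3, -0.2]
width: -0.0
gripper_force: 0.0
```

Run:
```python
from h import *
st()
```

```text
26.9 cham mm [ -1.5 -49.5  75.9] ori [-1.7998e+02 -1.0000e-02  9.5150e+01] F [ 0.1 -0.3 -0.2] w -0.0
```

Emit:
jog_arm([
  {"tx": 0.008,"ty": 0,"tz": 0.006,"rx": 0,"ry": 0,"rz": 0},
  {"tx": 0.008,"ty": 0,"tz": 0.006,"rx": 0,"ry": 0,"rz": 0},
  {"tx": 0.004,"ty": 0,"tz": 0.006,"rx": 0,"ry": 0,"rz": 0},
  {"tx": 0,"ty": 0,"tz": 0.004,"rx": 0,"ry": 0,"rz": 0},
  {"tx": 0,"ty": 0,"tz": 0,"rx": 0,"ry": 0,"rz": 0},
])

```text
t: 27.52
eef_pos: [0.5585, -0.1213, 0.0649]
orientation: [-180.0, -0.0, 95.2]
ft_force: [0.3, 0.3, -0.2]
width: -0.001
gripper_force: 0.0
```

Run:
```python
from h import *
st()
# dark (black) blobs near the clamp in both pictures
for n,(r0,r1,c0,c1) in(('scene',(195,245,245,300)),('top',(170,225,280,335))):
    g=cv2.cvtColor(camera(n),6)[r0:r1,c0:c1]; k,l,s,c=cv2.connectedComponentsWithStats((g<60).astype('uint8'))
    for i in range(1,k):
        if s[i,4]>5: p=c[i]+[c0,r0]; print(n,s[i],p.round(1),(cham(onz(n,p,.055))*1e3).round(1))
```

```text
27.52 cham mm [ -1.6 -39.3  64.9] ori [-1.7996e+02 -3.0000e-02  9.5160e+01] F [ 0.3  0.3 -0.2] w -0.001
top [13  0  4  9 22] [294.1 173.4] [54.5 -9.3 55. ]
top [24  0  3  9 10] [305.  174.2] [ 50.2 -40.7  55. ]
top [ 24  16  31  12 148] [316.2 192. ] [ -3.6 -69.3  55. ]
top [19 20 20 14 81] [307.7 198.2] [-20.1 -43.4  55. ]
top [ 0 46  3  2  6] [281.  216.5] [-67.7  37.1  55. ]
```

Emit:
jog_arm([
  {"tx": 0.002,"ty": 0,"tz": 0.004,"rx": 0,"ry": 0,"rz": 0},
  {"tx": 0.002,"ty": 0,"tz": 0.003,"rx": 0,"ry": 0,"rz": 0},
  {"tx": 0,"ty": 0,"tz": 0.003,"rx": 0,"ry": 0,"rz": 0},
  {"tx": 0,"ty": 0,"tz": 0,"rx": 0,"ry": 0,"rz": 0},
  {"tx": 0,"ty": 0,"tz": 0,"rx": 0,"ry": 0,"rz": 0},
])

```text
t: 28.25
eef_pos: [0.5588, -0.1197, 0.0608]
orientation: [180.0, 0.0, 95.1]
ft_force: [-1.6, -0.7, 5.3]
width: -0.002
gripper_force: 2.7
```

Run:
```python
from h import *
st()
```

```text
28.25 cham mm [ -1.2 -37.8  60.8] ori [179.99   0.    95.14] F [-1.6 -0.7  5.3] w -0.002
```

Contact at z = 0.0608, which is the height of the bar's top when down. Retreating clear and checking by masks.

Emit:
jog_arm([
  {"tx": 0,"ty": 0,"tz": 0.002,"rx": 0,"ry": 0,"rz": 0},
  {"tx": 0,"ty": 0,"tz": 0,"rx": 0,"ry": 0,"rz": 0},
  {"tx": 0,"ty": 0,"tz": 0,"rx": 0,"ry": 0,"rz": 0},
  {"tx": 0,"ty": 0,"tz": -0.06,"rx": 0,"ry": 0,"rz": 0},
  {"tx": 0,"ty": 0,"tz": -0.1,"rx": 0,"ry": 0,"rz": 0},
])

```text
t: 28.88
eef_pos: [0.5562, -0.1189, 0.1373]
orientation: [-179.7, -0.1, 95.1]
ft_force: [0.3, -0.7, 0.3]
width: 0.001
gripper_force: 0.0
```

Emit:
jog_arm([
  {"tx": 0.03,"ty": 0,"tz": -0.1,"rx": 0,"ry": 0,"rz": 0},
  {"tx": 0.1,"ty": -0.05,"tz": -0.05,"rx": 0,"ry": 0,"rz": 0},
  {"tx": 0.1,"ty": -0.06,"tz": 0,"rx": 0,"ry": 0,"rz": 0},
  {"tx": 0.1,"ty": -0.06,"tz": 0,"rx": 0,"ry": 0,"rz": 0},
  {"tx": 0.1,"ty": -0.06,"tz": 0,"rx": 0,"ry": 0,"rz": 0},
])

```text
t: 29.5
eef_pos: [0.4234, 0.0855, 0.2139]
orientation: [180.0, -0.0, 95.1]
ft_force: [0.7, 0.2, 0.4]
width: -0.001
gripper_force: 0.0
```

Emit:
jog_arm([
  {"tx": 0.1,"ty": -0.05,"tz": 0,"rx": 0,"ry": 0,"rz": 0},
  {"tx": 0.1,"ty": -0.05,"tz": 0,"rx": 0,"ry": 0,"rz": 0},
  {"tx": 0,"ty": 0,"tz": 0,"rx": 0,"ry": 0,"rz": 0},
  {"tx": 0,"ty": 0,"tz": 0,"rx": 0,"ry": 0,"rz": 0},
  {"tx": 0,"ty": 0,"tz": 0,"rx": 0,"ry": 0,"rz": 0},
])

```text
t: 30.12
eef_pos: [0.3667, 0.1783, 0.2141]
orientation: [180.0, 0.0, 95.0]
ft_force: [-0.1, 0.4, 0.0]
width: -0.004
gripper_force: 0.0
```

Run:
```python
from h import *
st()
for n,(r0,r1,c0,c1) in(('scene',(195,250,225,300)),('top',(160,235,265,332))):
    g=cv2.cvtColor(camera(n),6)[r0:r1,c0:c1]; k,l,s,c=cv2.connectedComponentsWithStats((g<75).astype('uint8'))
    for i in range(1,k):
        if s[i,4]>4: p=c[i]+[c0,r0]; print(n,s[i],p.round(1),(cham(onz(n,p,.05))*1e3).round(1))
i=camera('scene');h=cv2.cvtColor(i,40); m=cv2.inRange(h,(165,25,90),(180,255,255)); m[:, :225]=0;m[255:]=0;m[:180]=0;m[:,290:]=0
q=np.array([cham(onz('scene',t,.02)) for t in np.c_[np.nonzero(m)[::-1]].astype(float)])[:,:2]*1e3
print(len(q),np.percentile(q,[1,50,99],axis=0).round(1))
```

```text
30.12 cham mm [-166.   276.2  214.1] ori [1.800e+02 2.000e-02 9.503e+01] F [-0.1  0.4  0. ] w -0.004
top [37 23  4 17 47] [303.5 191. ] [  2.2 -33.3  50. ]
top [ 8 56 10  3 27] [277.1 216.9] [-67.9  48.   50. ]
top [26 56  4  4 13] [292.6 217.4] [-72.1   3.6  50. ]Traceback (most recent call last):
  File "<stdin>", line 8, in <module>
IndexError: too many indices for array: array is 1-dimensional, but 2 were indexed
```

Run:
```python
from h import *
for i in(cv2.imread('pics/top0.png'),camera('top')):
    g=cv2.cvtColor(i,6)[210:230,286:300].astype(float); w=np.clip(95-g,0,None); y,x=np.mgrid[:20,:14]
    p=((x*w).sum()/w.sum()+286,(y*w).sum()/w.sum()+210); print(p,(w>0).sum(),cham(onz('top',p,.05))*1e3)
```

```text
(np.float64(293.0389447236181), np.float64(223.6143216080402)) 21 [-90.05953834   3.58469032  50.        ]
(np.float64(292.57708049113234), np.float64(217.42155525238744)) 19 [-72.22105143   3.68483126  50.        ]
```

Knob travel measures 17.8 mm, and the bar and lid tab are both at their down positions. Handing in.

```bash
python3 -c "
from rig import job_done
print(job_done())"
```

```text
the job is handed in; nothing more can be done
None
```

I handed the job in at about 30 s: by my measurements the plate is home and clamped (jaw in about 17.8 mm), the lid is shut and the hold-down clamp is down; no verdict came back, and I did not re-measure the bystanders.

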